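# Close the ratcheted vent of the breeder box

### The arm

A 6-joint arm with a two-finger parallel gripper is mounted at the origin on the work surface. World frame = base frame: x ahead of the robot, y to its left, z up, the work surface at z = 0. Lengths are in mm, angles in rad, forces in N, time in s.
With the tool pointing down it reaches from about 350 to 975 mm from the base axis. Payload 7.1 kg.
Tool frame: the origin (TCP) lies on the front face of the gripper's body, between the roots of the fingers; the fingertips stand 80 mm ahead of it and the grasp point (between the pads) lies 61 mm ahead of it (env.tips_ahead is the distance from the TCP to the fingertips, in mm); z points along the fingers, y is the line along which they close (so a half turn about z gives the same grasp; the last joint's range is limited). The gripper opens to 88 mm and grips with 3 to 60 N. Pads are 20 mm wide; open, the fingers measure 115 mm over their backs; the gripper's body (75 mm by 178 mm) begins 61 mm behind the grasp point.
Start: joints at [1.237, 0.423, 1.63, -0, 1.089, -0.019], TCP at [193.485, 594.28, 302.675] pointing down, gripper open.
Joint ranges: [-3, 3], [-0.9, 2.11], [0.09, 2.58], [-1.31, 4.45], [0.11, 2.69], [-2.54, 2.54]. Speed limits (rad/s): [2.39, 2.39, 3.01, 3.14, 3.14, 3.14].

### API

Orientations are given as a unit quaternion [x, y, z, w].
In Python, from station import env, set_gripper, viewer, workorder gives the robot as it stands. Calls block until the motion is done:
- env.reach(position, orientation): joint-space move of the TCP to a pose.
- env.move_l(position, rot=None, rate=150, f_stop=None): straight line of the TCP; rot=None keeps the orientation; rate is the mean speed in mm/s. With f_stop (N) it stops when the force on the tool has changed by that much, and returns True; else False.
- env.move_joints(angles): joint-space move.
- set_gripper(opening): finger opening in mm; the grip force is fixed at half the most; returns when the fingers have stopped.
- env.hold(seconds).
- env.ik(position, orientation): joint angles nearest the present ones, or None.
- env.read_state(): the state.
- viewer.camera(name): name is "scene" or "top"; returns the picture (480x640x3 uint8, blue, green, red); there is no depth.
- viewer.camera_params(name): a dict with "fx", "fy", "cx", "cy" (pixels), "pose" (4x4, takes a point from camera to world coordinates). Camera axes: x right, y up, looking along -z (the intrinsics and any distortion apply to the point x, -y, -z); pixel columns grow to the right and rows downward; lengths in mm; the calibration is good to about 2 mm. A picture is of the moment at which its call begins. camera_params takes no time and is no camera call.
A pose or a line that the arm cannot do raises env.IKError and nothing moves.
- workorder.sign_off(): hands the job in, once; it reports no verdict.
The state is a dict: "time_s": time; "qpos": joint angles; "dq": joint speeds; "tau": joint torques, N m; "tool_pos": TCP position; "orientation": TCP orientation; "force": force on the tool from outside, world axes, zero at the start; "wrist_torque": the same for the moment, N m; "width": finger opening in mm.
Only numpy, scipy, OpenCV 4.12 (cv2) and the standard library are available. Lean on these libraries where they do the work, as an engineer would, in place of code of your own. Each camera call takes 0.05 s, during which the arm holds its last target. There are 200 camera calls.

### The job

Close the vent on the breeder box: lift the pawl off the ratchet wheel and throw it right back so that it stays clear, then wind the wheel backwards by its knob until the vent plate presses snugly on its rubber seal, and let go. Feel for the seal and do not squash it, never force the wheel against the pawl, do not push the plate or the sill by hand, and leave the things around the box where they are.

Things in the scene. Friction and masses are not known exactly. Their poses are not given: they have to be found in the camera images.
- breeder_box: Fixed white plastic box with a flat grey lid, 240 x 415 mm, lid top 75 mm above the shelf. Origin: on the shelf surface straight under the wheel's axle; the box reaches 120 mm either way along its x, and from -150 to +265 mm along its y. All other parts of the vent are mounted on the lid; directions below are in the box's own x, y, z (z up).
- wheel_axis (a point): Centre of the wheel's upper face, on its upright axle, 107 mm above the shelf. The wheel is a flat grey disc 150 mm in diameter, 12 mm thick, with a ring of 16 saw-shaped steel teeth, 8 mm high, on the upper face at radius 56 to 75 mm.
- wheel (a joint): Wheel angle in rad, growing anticlockwise seen from above = BACKWARDS = closing the vent; the lowered pawl blocks this after at most one tooth (0.39). Starts at 0 to 0.8, ends of travel 0 and 3.3. 1 rad moves the plate 25 mm. The axle drags (0.25 N m, about 6 N at the knob), so the wheel stays where left. The plate meets the seal somewhere between 2.1 and 2.9: only the turning force tells where.
- knob_center (a point): Centre of the wheel's upright black knob, a cylinder of 24 mm diameter and 50 mm height that spins freely on its own pin; its centre is 35 mm above the wheel's upper face and 40 mm from the wheel's axis. Its direction from the axis is (0.4 rad + wheel angle) from the box's x towards y.
- pawl (a joint): Angle of the pawl in rad: 0 lowered fully between the teeth (up to 0.14 when riding on a tooth), growing as the free end is lifted, first up and then over towards the box's +x; its stop, thrown right back, is at 2.0. It moves freely, falls back into the teeth from below about 1.55 rad and rests on its stop from above about 1.65.
- pawl_rod (a point): Middle of the grip part of the pawl's steel rod: 12 mm thick, lying level along the box's y, sticking out from the pawl's free end, free over 52 mm (26 mm either way of the point), outside the wheel's edge on the -y side; 124 mm above the shelf when lowered, 54 mm from the hinge axis. The rod swings in the box's x-z plane.
- pawl_hinge (a point): Point on the pawl's hinge axis, which runs along the box's y, 124 mm above the shelf, on the +x side of the rod and 40 mm to its +y. The bracket there is 18 mm along x, 27 mm along y and reaches 131 mm above the shelf; an upright backstop stands 28 mm to its +x.
- pawl_nose: The pawl's nose under its free end, an 8 x 12 x 14 mm steel block which drops between the teeth. Origin on the hinge axis.
- ratchet_ring: The ring of 16 teeth, turning with the wheel. Origin on the axle at the wheel's upper face.
- plate: Aluminium vent plate, 100 x 100 mm, that slides along the box's y on the lid; origin: middle of its leading (+y) edge, 79 mm above the shelf. It moves to +y as the vent closes.
- sill: Aluminium sill with a black rubber seal strip, 100 mm long, across the plate's path at the box's +y end. Origin fixed on the lid: the seal's near face lies an unmeasured 0 to 14 mm to +y of it. The seal gives 1 mm per 6 N, so after contact the knob's turning force rises about 2.3 N per mm of knob travel. 3 N seals it, over 25 N squashes it; on letting go it eases back to 10 N at most.
- cup: Blue plastic cup, 72 mm wide, 90 mm high, standing by the box. Leave alone.
- tray: White feeding tray, 90 mm wide, 22 mm high. Leave alone.
- scraper: Aluminium scraper lying flat, 195 mm long. Leave alone.

How it is judged (in metres and radians):
On the way, in this order (a step that is already met when the one before it is completed fails the run):
1. the pawl is lifted off the teeth and thrown right back (value of joint pawl above 1.7 rad), for 0.3 s.
2. the wheel has been wound back until the plate presses on the seal (contact force between plate and sill above 3 N), for 0.3 s.
At the end, for the whole second after the job is handed in: The pawl is thrown back (beyond 1.7 rad), the plate presses on the seal with 3 to 25 N, and the wheel is at rest (under 0.05 rad/s) (value of joint pawl above 1.7 rad and contact force between plate and sill between 3 and 25 N and velocity of joint wheel between -0.05 and 0.05 rad/s); the robot touches nothing.
It fails at once if the seal squashed: plate pressed on it with more than 25 N (contact force between plate and sill above 25 N).
It fails at once if the wheel forced against the pawl: more than 25 N between teeth and nose (contact force between ratchet_ring and pawl_nose above 25 N).
It fails at once if the plate pushed by hand (more than 2 N) (contact force between any of the fingers, the arm and plate above 2 N).
It fails at once if the sill pushed by hand (more than 2 N) (contact force between any of the fingers, the arm and sill above 2 N).
It fails at once if a thing beside the box moved by more than 20 mm (distance of any of cup, tray, scraper from where it was at the start of the episode above 0.02 m).
It also fails if it takes over 58 s, if anything falls off the work surface, if the arm or the gripper's body presses on something with over 40 N, if the wrist force passes 120 N, or if a joint passes its speed limit or range.

## Working session

There is one attempt and no reset: what is moved stays moved. The work goes in short steps, each a Python script; the robot and the scene stay as the last script left them, time stands still between calls to the robot, and variables do not carry over. Pictures are saved under pics/ and viewed, on a budget of 10 in all, crops included, one or two more only if the job needs it, and the job is handed in when it is done.

```bash
ls; mkdir -p pics; python3 - <<'E'
from station import env, viewer
import cv2, numpy as np
np.set_printoptions(precision=3,suppress=True)
for n in("scene","top"):
    cv2.imwrite(f"pics/{n}0.png",viewer.camera(n)); p=viewer.camera_params(n); print(n,p)
print(env.read_state())
E
```

```text
pics
scene {'fx': 494.6662507438337, 'fy': 494.6662507438337, 'cx': 325.57388393379665, 'cy': 237.48074705337552, 'pose': array([[   0.73 ,   -0.552,    0.403, 1005.195],
       [   0.683,    0.593,   -0.426, -362.463],
       [  -0.004,    0.587,    0.81 ,  924.664],
       [   0.   ,    0.   ,    0.   ,    1.   ]])}
top {'fx': 600.4884711866562, 'fy': 600.4884711866562, 'cx': 325.30786730840055, 'cy': 235.53507234874192, 'pose': array([[  -0.014,    0.983,   -0.185,  320.059],
       [  -1.   ,   -0.017,   -0.018,   62.407],
       [  -0.02 ,    0.185,    0.983, 1450.02 ],
       [   0.   ,    0.   ,    0.   ,    1.   ]])}
{'time_s': 0.1, 'qpos': array([ 1.237,  0.424,  1.631, -0.   ,  1.089, -0.019]), 'dq': array([ 0.002, -0.   , -0.002,  0.001,  0.002,  0.   ]), 'tau': array([ -0.   , -54.561, -27.432,   0.065,   0.019,   0.   ]), 'tool_pos': array([193.37 , 593.924, 301.984]), 'orientation': array([ 0.157,  0.988, -0.001, -0.   ]), 'force': array([-0.174, -0.073,  0.343]), 'wrist_torque': array([-0.032,  0.044, -0.057]), 'width': 87.5196742942957}
```

View pics/scene0.png

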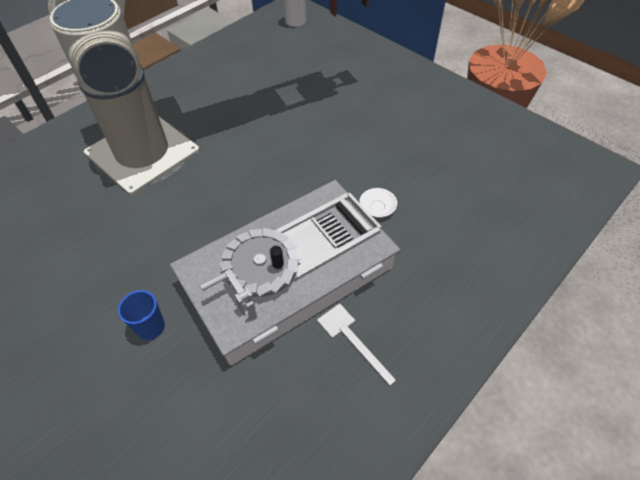

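View pics/top0.png

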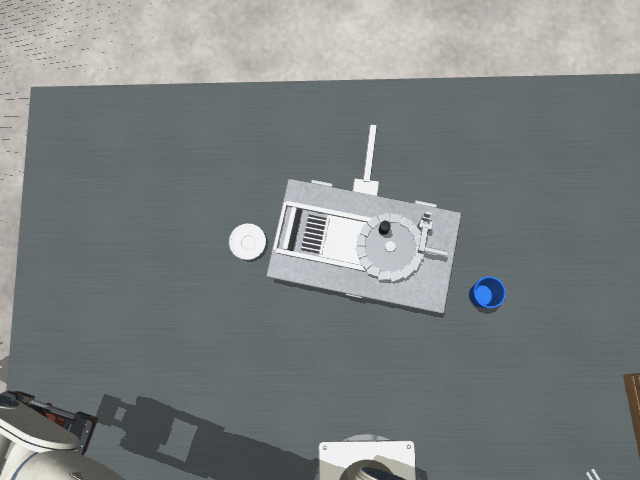

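The wheel hub is near (390,246) in the top view, with the knob at (385,227) and the pawl rod around (436,254). The sill is on the left, so box +y is roughly world +y and box +x points away from the robot. I'll enlarge both views.

```bash
python3 - <<'E'
import cv2, numpy as np
a=cv2.imread("pics/top0.png")[175:325,260:470]; b=cv2.imread("pics/scene0.png")[175:365,165:405]
cv2.imwrite("pics/topc.png",cv2.resize(a,None,fx=3.8,fy=3.8,interpolation=cv2.INTER_CUBIC))
cv2.imwrite("pics/scenec.png",cv2.resize(b[35:145,:150],None,fx=5,fy=5,interpolation=cv2.INTER_CUBIC))
E
```

```text
(no output)
```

View pics/topc.png

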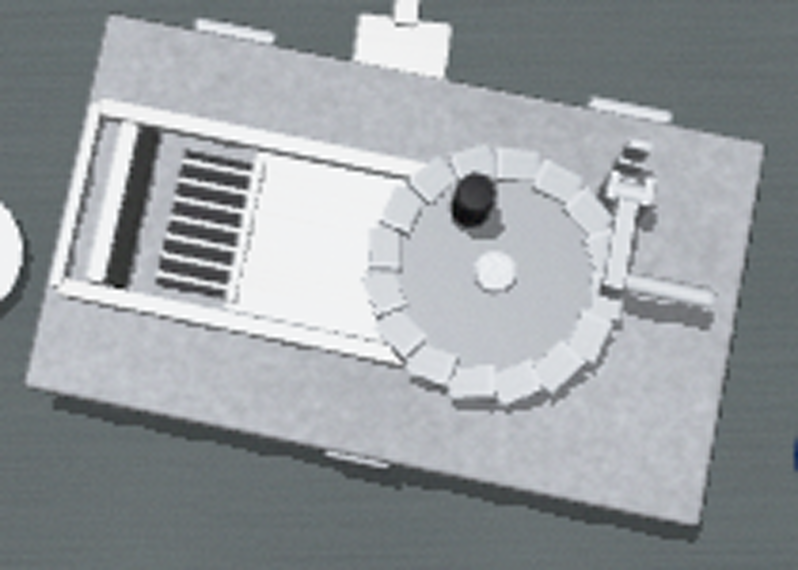

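View pics/scenec.png

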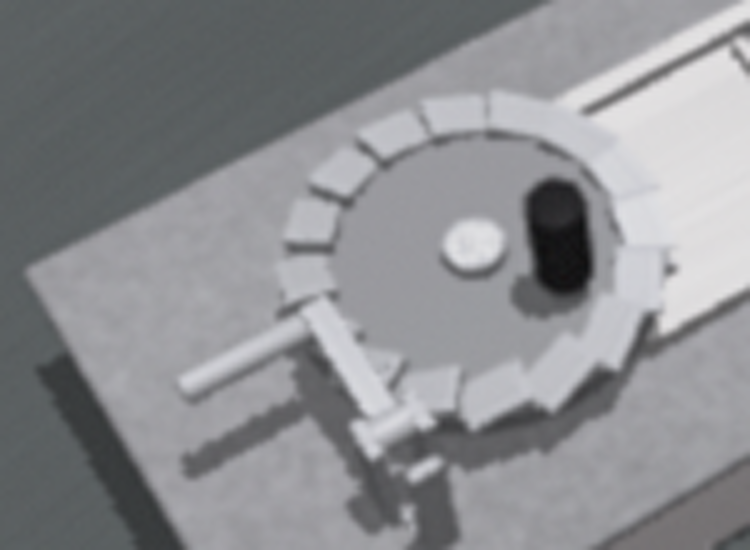

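```bash
cat > h.py <<'E'
from station import env, viewer, set_gripper
import numpy as np, cv2
from scipy.spatial.transform import Rotation as R
np.set_printoptions(precision=1,suppress=True)
def ray(n,u,v):
    p=viewer.camera_params(n); T=p["pose"]
    return T[:3,3], T[:3,:3]@np.array([(u-p["cx"])/p["fx"],-(v-p["cy"])/p["fy"],-1])
def at(n,u,v,z):
    o,d=ray(n,u,v); return o+d*(z-o[2])/d[2]
def tc(u,v,z): return at("top",260+(u+.5)/3.8-.5,175+(v+.5)/3.8-.5,z)
def sc(u,v,z): return at("scene",165+(u+.5)/5-.5,210+(v+.5)/5-.5,z)
E
python3 - <<'E'
from h import *
c=[tc(*p,75) for p in((108,14),(763,145),(698,526),(27,385))]
for p in c: print("corner",p)
print([np.linalg.norm(c[i]-c[i-1]) for i in range(4)])
ey=(c[0]+c[3]-c[1]-c[2]); ey/=np.linalg.norm(ey); ex=np.array([ey[1],-ey[0],0])
yaw=np.arctan2(ex[1],ex[0]); m=sum(c)/4; o=m-57.5*ey
print("yaw",yaw,"origin from lid",o)
loc=lambda p:np.array([(p-o)@ex,(p-o)@ey,p[2]])
for n,a,b,z in [("hub",(494,270),(474,244),111),("knobtop",(476,188),(556,205),167),("rodend",(713,298),(188,388),124),("rodstart",(626,285),(305,322),124),("bracket",(632,183),(392,425),131)]:
    A,B=tc(*a,z),sc(*b,z); print(n,A,B,"local",loc(A),loc(B))
E
```

```text
corner [718.7 173.6  75. ]
corner [ 627.3 -229.4   75. ]
corner [ 395.4 -178.    75. ]
corner [486.4 223.3  75. ]
[np.float64(237.57546693524168), np.float64(413.24629647967197), np.float64(237.56551020520672), np.float64(411.5411625191459)]
yaw -0.22300029625204928 origin from lid [544.2 -58.7  75. ]
hub [546.2 -58.6 111. ] [539.1 -60.3 111. ] local [  1.9   0.6 111. ] [ -4.7  -2.7 111. ]
knobtop [584.5 -44.8 167. ] [580.6 -48.6 167. ] local [ 36.2  22.5 167. ] [ 33.2  17.9 167. ]
rodend [ 525.1 -184.8  124. ] [ 516.1 -181.4  124. ] local [   9.3 -127.2  124. ] [  -0.3 -125.9  124. ]
rodstart [ 533.7 -134.4  124. ] [ 525.8 -132.9  124. ] local [  6.5 -76.1 124. ] [ -1.6 -76.4 124. ]
bracket [ 593.3 -139.5  131. ] [ 587.4 -141.9  131. ] local [ 65.7 -68.  131. ] [ 60.4 -71.5 131. ]
```

```bash
cat >> h.py <<'E'
YAW=-0.223
EX=np.array([np.cos(YAW),np.sin(YAW),0]); EY=np.array([-EX[1],EX[0],0])
def down(psi): return (R.from_euler('z',psi)*R.from_euler('x',np.pi)).as_quat()
def st(msg=""):
    s=env.read_state(); f=s["force"]
    print(msg,"t%.1f"%s["time_s"],"pos",s["tool_pos"],"Fx,y,z(box)",np.array([f@EX,f@EY,f[2]]),"w%.1f"%s["width"],flush=True)
    return s
E
python3 - <<'E'
from h import *
q=down(1.348); p=np.array([525,-158,300.])
s=env.read_state(); 
env.reach(p,q); s=st("above"); print(s["qpos"])
set_gripper(50); st()
print(env.move_l([525,-158,187],rate=120,f_stop=8)); st("down")
for w in(26,19):
    set_gripper(w); st(w)
cv2.imwrite("pics/g1.png",cv2.resize(viewer.camera("scene")[200:340,170:330],None,fx=4,fy=4,interpolation=cv2.INTER_CUBIC))
E
```

```text
above t3.0 pos [ 525.2 -157.4  300. ] Fx,y,z(box) [-1.  -0.4 -0.1] w88.1
[-0.3  0.3  1.8  0.   1.  -0.1]
 t3.7 pos [ 525. -158.  300.] Fx,y,z(box) [0.2 0.4 0.6] w49.7
False
down t4.8 pos [ 525.5 -158.1  187.6] Fx,y,z(box) [ 0.   0.1 -0.4] w49.9
26 t5.4 pos [ 525. -158.  187.] Fx,y,z(box) [-0.3 -0.   0.3] w26.1
19 t5.8 pos [ 525. -158.  187.] Fx,y,z(box) [-0.1 -0.1  0.1] w18.9
```

View pics/g1.png

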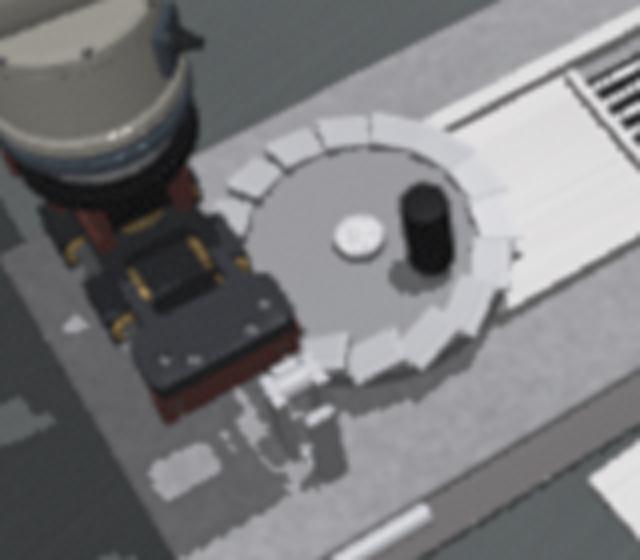

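The gripper body covers the rod, with the bracket at about (300,380) beside it and the knob clear at (430,225). At 19 mm opening there is no contact force, so the rod lies within ±3.5 mm of the grip centre. I'll grip it now.

```bash
python3 - <<'E'
from h import *
set_gripper(14); st(14)
set_gripper(10); s=st("grip")
env.hold(0.2); st()
E
```

```text
14 t6.2 pos [ 525.5 -158.1  187.2] Fx,y,z(box) [ 3.5  0.5 -1. ] w13.9
grip t6.4 pos [ 526.5 -158.3  187.5] Fx,y,z(box) [ 5.4  1.  -1.2] w11.1
 t6.6 pos [ 526.5 -158.3  187.5] Fx,y,z(box) [ 4.8  2.  -0.5] w11.6
```

```bash
python3 - <<'E'
from h import *
rod=np.array([526.9,-158.4,0]); hinge=rod+54*EX
for a in np.arange(0.2,1.91,0.17):
    p=hinge-54*np.cos(a)*EX; p[2]=185.5+54*np.sin(a)
    env.move_l(p,rate=60); s=st("a%.2f"%a)
    if np.linalg.norm(s["force"])>25: print("force high");break
E
```

```text
a0.20 t6.9 pos [ 528.3 -158.7  196.4] Fx,y,z(box) [ 2.9  0.3 -1.9] w11.2
a0.37 t7.2 pos [ 531.1 -159.4  205.3] Fx,y,z(box) [ 5.3  0.5 -1.2] w11.3
a0.54 t7.5 pos [ 535.  -160.2  213.1] Fx,y,z(box) [ 6.6  0.6 -3.3] w10.8
a0.71 t7.8 pos [ 539.9 -161.3  220.3] Fx,y,z(box) [ 5.9  0.5 -4.2] w11.2
a0.88 t8.1 pos [ 545.6 -162.6  226.6] Fx,y,z(box) [ 3.7  0.5 -4.4] w11.0
a1.05 t8.4 pos [ 552.8 -164.3  232.3] Fx,y,z(box) [-1.2 -0.8 -1.7] w11.2
a1.22 t8.7 pos [ 561.3 -166.3  237.2] Fx,y,z(box) [-3.7  0.1  6.9] w11.0
a1.39 t9.0 pos [ 570.3 -168.4  239.9] Fx,y,z(box) [-3.4 -0.7  7.7] w11.1
a1.56 t9.3 pos [ 579.7 -170.6  240.8] Fx,y,z(box) [-1.6 -0.6  7.4] w11.4
a1.73 t9.6 pos [ 588.6 -172.6  239.7] Fx,y,z(box) [-0.7 -2.   5.2] w11.5
a1.90 t9.9 pos [ 597.2 -174.6  237.2] Fx,y,z(box) [-0.2 -1.9  4.4] w10.8
```

```bash
python3 - <<'E'
from h import *
set_gripper(60); s=st("open"); p=s["tool_pos"].copy(); p[2]=330
env.move_l(p,rate=200); st("up")
env.move_l([560,60,330],rate=300)
t=viewer.camera("top"); s=viewer.camera("scene")
cv2.imwrite("pics/top1.png",t)
cv2.imwrite("pics/sc1.png",s)
c=np.hstack([cv2.resize(s[200:340,165:315],(450,420),interpolation=cv2.INTER_CUBIC),cv2.resize(t[195:315,345:460],(345,360),interpolation=cv2.INTER_CUBIC)[:360] if 0 else cv2.resize(t[195:335,345:460],(345,420),interpolation=cv2.INTER_CUBIC)])
cv2.imwrite("pics/c1.png",c)
E
```

```text
open t10.8 pos [ 596.6 -174.2  236.6] Fx,y,z(box) [ 0.5  0.8 -0.4] w60.2
up t11.4 pos [ 596.1 -174.1  329.3] Fx,y,z(box) [ 0.5  0.3 -1. ] w60.3
```

View pics/c1.png

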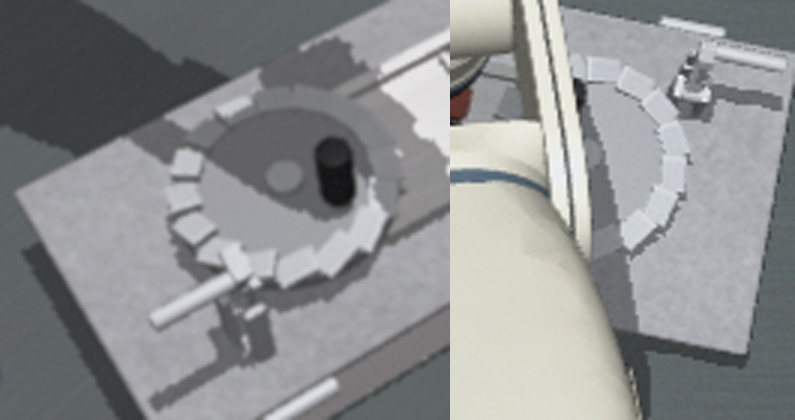

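The pawl is thrown back: in the top view (right half) the rod now lies past the bracket, around (750,57), and the knob hasn't moved. Next I'll cage the knob loosely with the closing axis along the tangent, then wind.

```bash
cat >> h.py <<'E'
C=np.array([542.6,-59.5,0])
def K(th,z=211): return C+np.array([40*np.cos(th),40*np.sin(th),z])
def tan(s,th):
    f=s["force"]; t=np.array([-np.sin(th),np.cos(th),0]); r=np.array([np.cos(th),np.sin(th),0])
    return np.array([f@t,f@r,f[2]])
E
python3 - <<'E'
from h import *
th=0.31
env.reach(K(th,300),down(th)); s=st("above"); print(s["qpos"].round(2))
set_gripper(52)
print(env.move_l(K(th),rate=120,f_stop=8)); s=st("down")
set_gripper(34); s=st("34");print(tan(s,th))
set_gripper(29); s=st("29");print(tan(s,th))
for th in np.arange(0.41,1.02,0.1):
    env.move_l(K(th),down(th),rate=50); s=env.read_state()
    print("th%.2f t%.1f"%(th,s["time_s"]),"Ft,Fr,Fz",tan(s,th),"radius %.1f"%np.linalg.norm((s["tool_pos"]-C)[:2]))
E
```

```text
above t13.3 pos [580.7 -47.9 300. ] Fx,y,z(box) [ 0.8 -0.   0.6] w60.2
[-0.1  0.4  1.7  0.   1.1  1.2]
False
down t14.5 pos [581.1 -47.3 211.6] Fx,y,z(box) [-0.6  0.4  0.8] w52.0
34 t15.0 pos [580.7 -47.3 211.1] Fx,y,z(box) [-0.5  0.8  0.2] w34.0
[ 0.9 -0.   0.2]
29 t15.4 pos [580.7 -47.3 211. ] Fx,y,z(box) [0.2 0.9 0.2] w28.9
[0.7 0.6 0.2]
th0.41 t15.6 Ft,Fr,Fz [-0.8 -0.5  0.2] radius 40.0
th0.51 t15.9 Ft,Fr,Fz [-3.3  1.1 -1.7] radius 40.1
th0.61 t16.1 Ft,Fr,Fz [-4.7 -0.1 -1. ] radius 40.2
th0.71 t16.4 Ft,Fr,Fz [-4.5 -0.9 -1.3] radius 40.1
th0.81 t16.6 Ft,Fr,Fz [-4.  -0.3 -0.3] radius 40.2
th0.91 t16.9 Ft,Fr,Fz [-4.3  0.3 -0.6] radius 40.2
th1.01 t17.1 Ft,Fr,Fz [-3.3  0.3 -0.3] radius 40.2
```

```bash
python3 - <<'E'
from h import *
log=[]
th=1.01; base=[]
while th<3.35:
    coarse=th<2.05
    th+=0.08 if coarse else 0.02
    env.move_l(K(th),down(th),rate=45 if coarse else 15)
    if not coarse: env.hold(0.05)
    s=env.read_state(); f=-tan(s,th)[0]; log.append((round(th,2),round(s["time_s"],1),round(f,1)))
    if coarse:
        if f>10: print("stop coarse"); break
        continue
    base.append(f)
    b=np.median(base[:-4]) if len(base)>8 else 4.8
    if f-b>6: print("stop",f,b,tan(s,th)); break
    if s["time_s"]>45: print("time");break
print(log)
env.hold(0.2); s=st("end"); print(tan(s,th),th)
E
```

```text
stop 11.944461851472408 5.879633903335089 [-11.9   0.    3.3]
[(1.09, 17.4, np.float64(3.3)), (1.17, 17.6, np.float64(3.1)), (1.25, 17.9, np.float64(4.8)), (1.33, 18.1, np.float64(4.8)), (1.41, 18.4, np.float64(4.3)), (1.49, 18.6, np.float64(4.8)), (1.57, 18.9, np.float64(3.6)), (1.65, 19.1, np.float64(3.9)), (1.73, 19.4, np.float64(4.5)), (1.81, 19.6, np.float64(5.5)), (1.89, 19.9, np.float64(4.0)), (1.97, 20.1, np.float64(4.5)), (2.05, 20.4, np.float64(4.0)), (2.07, 20.7, np.float64(5.5)), (2.09, 21.0, np.float64(5.4)), (2.11, 21.3, np.float64(6.0)), (2.13, 21.6, np.float64(5.2)), (2.15, 21.9, np.float64(5.5)), (2.17, 22.2, np.float64(5.8)), (2.19, 22.5, np.float64(5.6)), (2.21, 22.8, np.float64(5.1)), (2.23, 23.1, np.float64(6.0)), (2.25, 23.4, np.float64(6.0)), (2.27, 23.7, np.float64(5.6)), (2.29, 24.0, np.float64(6.3)), (2.31, 24.3, np.float64(6.5)), (2.33, 24.6, np.float64(5.8)), (2.35, 24.9, np.float64(6.8)), (2.37, 25.2, np.float64(6.5)), (2.39, 25.5, np.float64(6.2)), (2.41, 25.8, np.float64(6.0)), (2.43, 26.1, np.float64(6.4)), (2.45, 26.4, np.float64(5.9)), (2.47, 26.7, n
[... 294 characters left out ...]
, (2.67, 29.7, np.float64(5.6)), (2.69, 30.0, np.float64(6.1)), (2.71, 30.3, np.float64(7.3)), (2.73, 30.6, np.float64(5.8)), (2.75, 30.9, np.float64(5.6)), (2.77, 31.2, np.float64(4.9)), (2.79, 31.5, np.float64(6.0)), (2.81, 31.8, np.float64(6.2)), (2.83, 32.1, np.float64(6.0)), (2.85, 32.4, np.float64(5.5)), (2.87, 32.7, np.float64(6.1)), (2.89, 33.0, np.float64(5.3)), (2.91, 33.3, np.float64(5.4)), (2.93, 33.6, np.float64(6.2)), (2.95, 33.9, np.float64(6.3)), (2.97, 34.2, np.float64(7.9)), (2.99, 34.5, np.float64(9.9)), (3.01, 34.8, np.float64(10.2)), (3.03, 35.1, np.float64(11.9))]
end t35.3 pos [502.  -53.5 210.8] Fx,y,z(box) [-1.3 12.2  3.9] w29.4
[-12.3  -0.1   3.9] 3.0300000000000016
```

```bash
python3 - <<'E'
from h import *
th=3.03-0.065
env.move_l(K(th),down(3.03),rate=15); s=st("backed");print(tan(s,th))
set_gripper(50); s=st("open")
p=s["tool_pos"].copy(); p[2]=330; env.move_l(p,rate=150); 
env.reach([400,250,330],down(1.8)); env.hold(.2); st("away")
t=viewer.camera("top"); s=viewer.camera("scene")
c=np.hstack([cv2.resize(s[175:325,165:405],(480,300),interpolation=cv2.INTER_CUBIC),cv2.resize(t[175:325,260:420],(320,300),interpolation=cv2.INTER_CUBIC)])
cv2.imwrite("pics/c2.png",np.vstack([cv2.resize(t[170:330,220:520],(800,427),interpolation=cv2.INTER_CUBIC)[:290],c]))
E
```

```text
backed t35.6 pos [502.4 -52.5 210.6] Fx,y,z(box) [-0.   0.5 -0.6] w28.7
[-0.5  0.  -0.6]
open t36.1 pos [503.2 -52.5 211. ] Fx,y,z(box) [-0.3 -0.3 -0. ] w50.0
away t38.9 pos [400.3 249.7 330. ] Fx,y,z(box) [0.4 0.1 0.7] w49.7
```

View pics/c2.png

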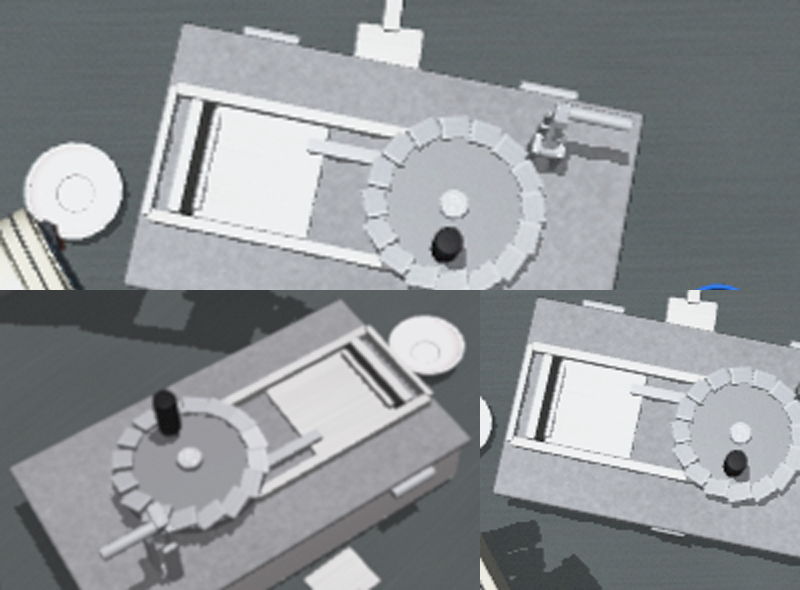

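The plate's leading edge lies against the dark seal strip (top panel, about (205,160)). The vent slots are covered, the pawl rod is thrown back at (595,117), and the knob stands clear at (447,245). Tray and scraper are in place, so I'm handing in.

```bash
python3 - <<'E'
from h import *
from station import workorder
workorder.sign_off(); st("done")
E
```

```text
the job is handed in; nothing more can be done
the job is handed in; nothing more can be done
```

The vent is closed and the job was handed in at about 39 s of the 58 s allowed; sign-off gives no verdict.

- **Pawl:** I gripped the rod, swung it along its arc to about 1.9 rad and released it. The last picture shows it resting back on the far side of its bracket. Side forces on the tool stayed under about 8 N.
- **Wheel:** I wound it backwards with the fingers loosely around the knob. The drag held at about 6 N, then rose to 12 N over the last few steps. That rise means roughly 10 N of plate force on the seal, at a wheel angle of about 2.8 rad. I then backed off, opened the fingers and moved away, and the tool force read about zero.
- **Last picture:** The plate edge lies against the seal strip and the vent slots are covered. The tray and scraper look unmoved. Only the rim of the cup is in view, and the arm never worked near it.
- **Disagreement:** The two cameras differed by up to about 9 mm on the same points, so I used their average. Gripping the rod showed that average was within about 2 mm.
- **Not measured:** The seal force after letting go is inferred from the winding force; I didn't measure it directly.

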